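# Cover the wide steel jar with its lid

## Task

Cover the wide steel jar with the lid that fits it, the larger of the two lying there: lower it gently onto the jar's rim, without dropping it, so that it sits seated and level. Leave the jar standing where it is, and leave the narrow jar open and the smaller lid lying where they are.

Things in the scene. Friction and masses are not known exactly. Their poses are not given: they have to be found in the camera images.
- wide_jar: Loose open round stainless steel jar, the wider of two, 80 mm outside diameter (84 mm at the rolled rim), mouth 75 mm inside, 60 mm high, standing on the table, about 0.45 kg. Origin: centre of its underside; z up along its axis, the rim is 60 mm above the origin. Round: its yaw does not matter.
- wide_lid: Larger of two loose steel lids, about 0.12 kg, lying right way up on the table. Origin: centre of its underside; z up. Above it: plug 52 to 56 mm across at 0-10 mm, flange 94 mm across at 10-13 mm, thin neck to 21 mm, upright black round knob 25 mm across at 21-45 mm (grip it there). Seated, the plug is in the jar's mouth with 10 mm play, the flange on the rim, this origin 50 mm above the jar's.
- narrow_jar: Loose open stainless steel jar of the same kind but narrow, 53 mm outside diameter, 60 mm high; not to be covered or moved. Origin: centre of its underside; z up.
- narrow_lid: Loose lid of the narrow jar, of the same kind as the large one but with a flange only 62 mm across and a knob 21 mm across, 45 mm high; it would fall into the wide jar. Not to be moved. Origin: centre of its underside; z up.

How it is judged (in metres and radians):
At the end, for the whole second after the job is handed in: The large lid rests still on the wide jar: centred within 14 mm, its origin 46 to 54 mm above the jar's, both level within 10 degrees; the wide jar within 40 mm of its start, the narrow jar (upright within 10 degrees) and small lid within 30 mm of theirs (horizontal distance between wide_lid and wide_jar below 0.014 m and z of wide_lid in the frame of wide_jar between 0.046 and 0.054 m and angle between each of wide_lid, wide_jar, narrow_jar's own z axis and vertical below 0.17 rad and distance of wide_jar from where it was at the start of the episode below 0.04 m and distance of each of narrow_jar, narrow_lid from where it was at the start of the episode below 0.03 m and linear speed of each of wide_lid, wide_jar below 0.02 m/s); the robot touches nothing.
It fails at once if the lid is dropped or slammed onto the wide jar (faster than 0.6 m/s in the last 30 mm above its seat) (horizontal distance between wide_lid and wide_jar below 0.05 m and z of wide_lid in the frame of wide_jar below 0.08 m and linear speed of wide_lid above 0.6 m/s).
It also fails if it takes over 45 s, if anything falls off the work surface, if the arm or the gripper's body presses on something with over 40 N, if the wrist force passes 120 N, or if a joint passes its speed limit or range.

## Robot

A 6-joint arm with a two-finger parallel gripper is mounted at the origin on a cart in front of the work surface, level with it; the furniture and walls round the work are solid. World frame = base frame: x ahead of the robot, y to its left, z up, the work surface at z = 0. Lengths are in mm, angles in rad, forces in N, time in s.
With the tool pointing down it reaches from about 350 to 775 mm from the base axis. Payload 7.3 kg.
Tool frame: the origin (TCP) lies on the centre line of the jaws, within the pads' length; the fingertips stand 22 mm ahead of it and the grasp point (between the pads) lies 3 mm ahead of it (bot.finger_overhang is the distance from the TCP to the fingertips, in mm); y points along the fingers, z is the direction in which the jaws open and shut, and the axes are right-handed (so a half turn about y gives the same grasp; the last joint's range is limited). The gripper opens to 92 mm and grips with 3 to 60 N. Pads are 19 mm wide; open, the fingers measure 130 mm over their backs; the gripper's body (75 mm by 190 mm) begins 47 mm behind the grasp point.
Start: joints at [1.154, 0.342, 1.524, -0, 1.275, -0.146], TCP at [140.424, 505.893, 214.341] pointing down, gripper open.
Joint ranges: [-2.53, 2.53], [-0.77, 2.02], [0.04, 2.7], [-1, 4.14], [0.28, 2.66], [-3.11, 3.11]. Speed limits (rad/s): [2.57, 2.57, 3.14, 3.14, 3.14, 3.14].

## Interface

Orientations are given as [roll, pitch, yaw] about the fixed x, y, z axes, in that order (R = Rz(yaw) Ry(pitch) Rx(roll)).
In Python, from plant import bot, viewer, find_in, spot_point gives the robot as it stands.
- The arm moves only by the tool send_rows, never from a script. Its argument "moves" is a list of rows, each a list of 3 entries, a list of its own where there are three numbers: the shift along the tool's x, y, z in mm, then the turn, a rotation vector about the tool's x, y, z in degrees, then the finger opening in mm, from 0 to 91.8. A call has 1 to 20 rows; each row shifts and turns the pose as measured when the row begins, along the tool's axes as they then stand; what a row does not reach is not made up. A row lasts 1/8 s, in which the tool goes at most 62.5 mm and 10.7 degrees, less where a joint would pass 70% of its speed; a pose out of reach is approached as far as the arm can. A call with a gripper value outside its range is refused whole. The fingers move at their own pace and stop on an object; the grip force is fixed at half the most. Time passes only in rows, so rows that do not move let the fingers close. It gives the time, the measured TCP pose, the force and the opening at its end, in the units of the state.
- bot.get_obs(): the state, without advancing time (a new reading comes with each control period).
- viewer.capture(name): name is "scene" or "top" or "wrist"; returns the picture (480x640x3 uint8, blue, green, red); there is no depth.
- viewer.camera_model(name): a dict with "fx", "fy", "cx", "cy" (pixels), "distortion" ([k1, k2, p1, p2, k3] as OpenCV has them; the pictures are not rectified), "rvec" (rotation vector, rad) and "tvec" (3), from world to camera coordinates, as OpenCV has them. Camera axes: x right, y down, z forward; pixel columns grow to the right and rows downward; lengths in mm; the calibration is good to about 2 mm. A picture is of the moment at which its call begins: read the wrist's pose just before it. camera_model takes no time and is no camera call; for the wrist camera it gives the pose at the moment of the call.
- bot.close_job(): hands the job in, once; it reports no verdict.
Trained networks look in the newest picture that a camera, given by its name, has taken for a name from the list of things; names that differ only in an ending like _2 or _b are one class to them, and where a whole thing is asked for, a point or a joint stands for the part that bears it (a point fixed in the world has none). Each returns a list of dicts, best first, with "conf" (0 to 1); they miss things now and then, are a little off and sometimes report something else, mostly with a low value. They report only what shows in the picture. A call takes as long as a camera call.
- find_in(camera, thing): "extent" ([centre column, centre row, width, height] in pixels, round what is visible of it).
- spot_point(camera, thing): "point" ([column, row] in pixels: a listed point, or the origin of a listed thing).
The state is a dict: "time": time; "joint_positions": joint angles; "dq": joint speeds; "tau": joint torques, N m; "tool_pos": TCP position; "tcp_rot": TCP orientation; "contact_force": force on the tool from outside, world axes, zero at the start; "moment": the same for the moment, N m; "grip_width": finger opening in mm.
Only numpy, scipy, OpenCV 4.12 (cv2) and the standard library are available. Lean on these libraries where they do the work, as an engineer would, in place of code of your own. Each camera call takes 0.05 s, during which the arm holds its last target.

## Working session

There is one attempt and no reset: what is moved stays moved. The work goes in short steps, Python scripts to look and compute and a tool call to move; the robot and the scene stay as the last step left them, time stands still between calls to the robot, and variables do not carry over. Pictures are saved under pics/ and viewed, and the job is handed in when it is done.

Besides the shell and the picture viewer there is one more tool, called after ">>>" by a JSON object that holds its "op" and its "data". send_rows: Moves the arm, as the interface text tells. Its arguments: {"type":"object","properties":{"moves":{"type":"array","items":{"type":"array"}}},"required":["moves"]}

```bash
mkdir -p pics; ls; cat > h.py <<'E'
import numpy as np, cv2
from plant import bot, viewer, find_in, spot_point
from scipy.spatial.transform import Rotation as R
def ray(m,p):
    K=np.array([[m['fx'],0,m['cx']],[0,m['fy'],m['cy']],[0,0,1.]])
    u=cv2.undistortPoints(np.array([[p]],float),K,np.array(m['distortion'],float)).ravel()
    Rm=cv2.Rodrigues(np.array(m['rvec'],float))[0]; t=np.array(m['tvec'],float).ravel()
    return -Rm.T@t, Rm.T@np.array([u[0],u[1],1])
def atz(m,p,z):
    c,d=ray(m,p); return c+d*(z-c[2])/d[2]
def proj(m,P):
    K=np.array([[m['fx'],0,m['cx']],[0,m['fy'],m['cy']],[0,0,1.]])
    return cv2.projectPoints(np.array(P,float).reshape(-1,3),np.array(m['rvec'],float),np.array(m['tvec'],float),K,np.array(m['distortion'],float))[0].reshape(-1,2)
E
python3 - <<'E'
from h import *
o=bot.get_obs(); print({k:np.round(v,3) for k,v in o.items()})
for c in ("scene","top","wrist"):
    im=viewer.capture(c); cv2.imwrite(f"pics/{c}0.png",im); m=viewer.camera_model(c)
    print(c,np.round(ray(m,(320,240)),2))
    for t,z in (("wide_jar",0),("wide_lid",0),("narrow_jar",0),("narrow_lid",0)):
        for r in spot_point(c,t)[:2]: print(t,r,np.round(atz(m,r['point'],z),1))
        print('   ',find_in(c,t)[:2])
E
```

```text
pics
{'time': np.float64(0.0), 'joint_positions': array([ 1.154,  0.343,  1.525, -0.   ,  1.275, -0.146]), 'dq': array([ 0.   , -0.   ,  0.001,  0.   , -0.002,  0.   ]), 'tau': array([-1.0000e-03, -4.3125e+01, -2.4422e+01,  7.2000e-02,  5.6000e-02,
       -0.0000e+00]), 'tool_pos': array([140.246, 505.463, 213.665]), 'tcp_rot': array([-1.572,  0.   , -0.271]), 'contact_force': array([0.085, 0.339, 0.932]), 'moment': array([ 0.013,  0.065, -0.024]), 'grip_width': np.float64(91.798)}
scene [[-2.7331e+02 -5.7975e+02  4.9255e+02]
 [ 6.5000e-01  6.4000e-01 -4.2000e-01]]
    [{'extent': [442.9, 270.6, 53.1, 53.8], 'conf': 0.82}]
wide_lid {'point': [311.5, 247.4], 'conf': 0.81} [451.3 151.9   0. ]
    [{'extent': [311.9, 241.3, 53.1, 32.0], 'conf': 0.59}]
narrow_jar {'point': [272.1, 228.7], 'conf': 0.96} [456.1 267.5   0. ]
    [{'extent': [273.6, 214.0, 32.1, 38.6], 'conf': 0.77}, {'extent': [375.6, 254.0, 32.1, 29.0], 'conf': 0.5}]
narrow_lid {'point': [378.0, 264.0], 'conf': 0.76} [486.5  21.7   0. ]
    [{'extent': [377.2, 254.8, 31.8, 27.9], 'conf': 0.7}]
top [[ 3.90580e+02  1.28310e+02  1.13485e+03]
 [ 7.00000e-02  2.00000e-02 -1.00000e+00]]
wide_jar {'point': [439.8, 233.5], 'conf': 0.89} [ 495.2 -106.9    0. ]
    [{'extent': [442.6, 233.5, 38.7, 38.8], 'conf': 0.75}]
wide_lid {'point': [321.0, 257.4], 'conf': 0.82} [438.7 147.2   0. ]
    [{'extent': [320.1, 255.8, 47.8, 47.2], 'conf': 0.87}]
narrow_jar {'point': [271.3, 248.6], 'conf': 0.83} [455.3 253.6   0. ]
    [{'extent': [267.0, 250.2, 26.7, 29.3], 'conf': 0.72}]
narrow_lid {'point': [381.1, 240.3], 'conf': 0.85} [477.9  19.6   0. ]
    [{'extent': [382.3, 240.8, 28.6, 25.6], 'conf': 0.65}]
wrist [[ 6.3200e+01  5.2766e+02  3.8422e+02]
 [ 2.8000e-01 -9.0000e-02 -9.6000e-01]]
    []
    []
    []
    []
```

View pics/scene0.png

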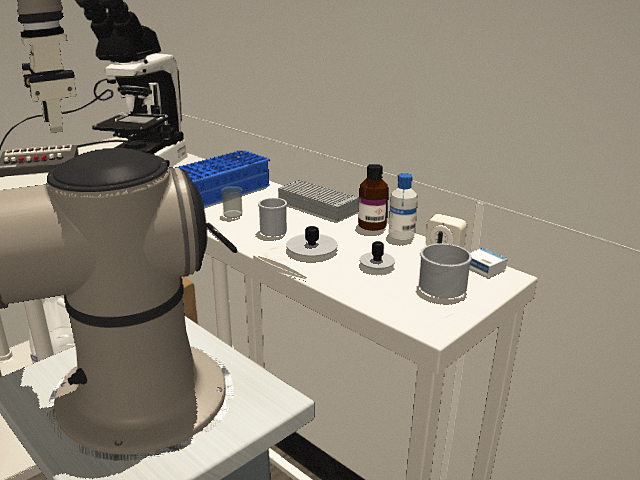

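View pics/top0.png

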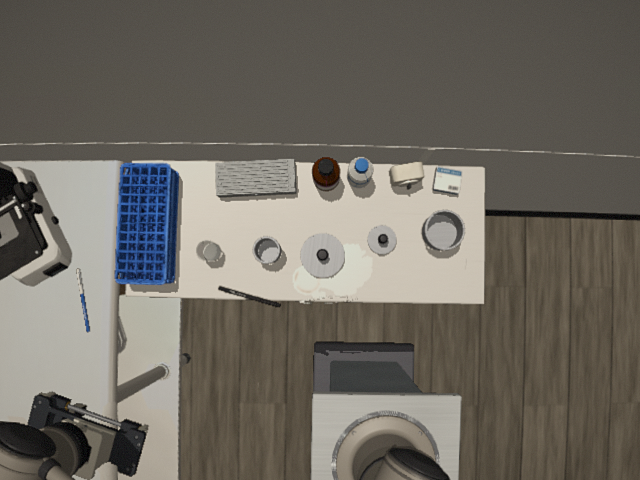

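View pics/wrist0.png

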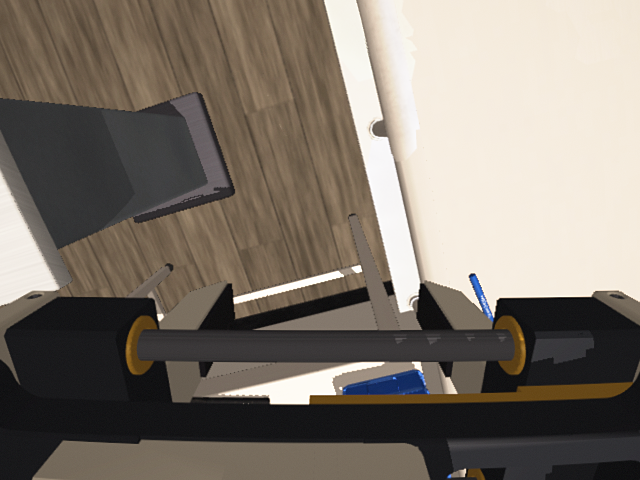

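>>> {"op": "send_rows", "data": {"moves": [[[0,0,0],[0,-8,0],91.8],[[0,0,0],[0,-8,0],91.8],[[25,0,-30],[0,0,0],91.8],[[25,0,-30],[0,0,0],91.8],[[25,0,-30],[0,0,0],91.8],[[25,0,-30],[0,0,0],91.8],[[25,0,-30],[0,0,0],91.8],[[25,0,-30],[0,0,0],91.8],[[25,0,-30],[0,0,0],91.8],[[25,0,-30],[0,0,0],91.8],[[25,0,-30],[0,0,0],91.8],[[25,0,-30],[0,0,0],91.8],[[0,0,0],[0,0,0],91.8],[[0,0,0],[0,0,0],91.8]]}}

```text
time: 3.1
tool_pos: [403.9, 202.4, 215.0]
tcp_rot: [-1.568, -0.003, 0.019]
contact_force: [-1.0, -0.2, -0.6]
grip_width: 91.9
```

```bash
python3 - <<'E'
from h import *
o=bot.get_obs(); print(o['time'],o['tool_pos'],o['tcp_rot'],o['contact_force'])
m=viewer.camera_model("wrist"); im=viewer.capture("wrist"); cv2.imwrite("pics/w1.png",im)
for t in ("wide_lid","narrow_lid","wide_jar"):
    for r in spot_point("wrist",t)[:1]: print(t,r,atz(m,r['point'],0))
    print(find_in("wrist",t)[:1])
m=viewer.camera_model("top")
print(atz(m,(320.1,255.8),13),atz(m,(322,255),45),atz(m,(442.6,233.5),60))
E
```

```text
3.1 [403.86351758 202.40658621 214.96015307] [-1.56799303 -0.00318208  0.01927698] [-1.01760528 -0.22990399 -0.5501086 ]
wide_lid {'point': [268.7, 240.0], 'conf': 0.73} [442.22564595 139.67036873   0.        ]
[{'extent': [270.8, 244.1, 85.9, 80.3], 'conf': 0.97}]
narrow_lid {'point': [168.8, 267.6], 'conf': 0.92} [478.64123657  19.67287133   0.        ]
[{'extent': [165.1, 271.5, 52.4, 50.0], 'conf': 0.74}]
wide_jar {'point': [72.1, 283.9], 'conf': 0.85} [ 503.00283829 -104.97648968    0.        ]
[{'extent': [53.3, 278.4, 99.5, 52.5], 'conf': 0.58}]
[441.50711035 148.91366484  13.        ] [441.77085092 144.47535118  45.        ] [ 489.79002686 -100.24807085   60.        ]
```

View pics/w1.png

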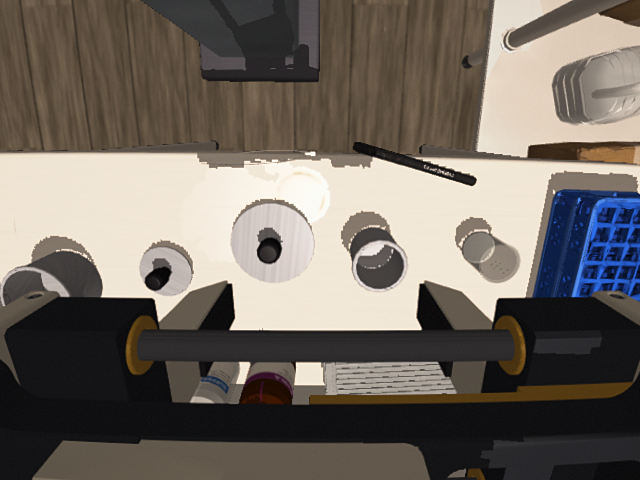

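>>> {"op": "send_rows", "data": {"moves": [[[19,20,-28],[0,0.5,0],91.8],[[19,30,-28],[0,0.5,0],91.8],[[0,25,0],[0,0,0],91.8],[[0,20,0],[0,0,0],91.8],[[0,0,0],[0,0,0],91.8],[[0,0,0],[0,0,0],91.8]]}}

```text
time: 4.2
tool_pos: [445.1, 148.2, 119.1]
tcp_rot: [-1.567, -0.008, 0.007]
contact_force: [-0.2, -0.4, 0.6]
grip_width: 91.7
```

```bash
python3 - <<'E'
from h import *
m=viewer.camera_model("wrist")
print("old flange",atz(m,(270.8,244.1),13)) if 0 else None
o=bot.get_obs(); print(o['time'],o['tool_pos'],o['tcp_rot'])
im=viewer.capture("wrist"); cv2.imwrite("pics/w2.png",im)
r=find_in("wrist","wide_lid")[:1]; print(r)
print(spot_point("wrist","wide_lid")[:1])
if r:
    e=r[0]['extent']; print(atz(m,e[:2],13))
# fingertips & circle overlay
T=np.array(o['tool_pos']);Rt=R.from_euler('xyz',o['tcp_rot']).as_matrix()
print(Rt.round(3))
a=np.linspace(0,2*np.pi,60)
for c in [(441.5,146)]:
    for rr,z in ((47,13),(12.5,45),(12.5,21)):
        P=np.c_[c[0]+rr*np.cos(a),c[1]+rr*np.sin(a),0*a+z]
        cv2.polylines(im,[proj(m,P).astype(np.int32).reshape(-1,1,2)],True,(0,0,255),1)
cv2.imwrite("pics/w2o.png",im)
E
```

```text
4.2 [445.11074608 148.21921962 119.14187454] [-1.5669487  -0.00768702  0.00698165]
[{'extent': [318.7, 230.8, 117.6, 107.1], 'conf': 0.86}]
[{'point': [318.8, 230.4], 'conf': 0.89}]
[441.58769    143.97119318  13.        ]
[[ 1.     0.008 -0.007]
 [ 0.007  0.004  1.   ]
 [ 0.008 -1.     0.004]]
```

View pics/w2o.png

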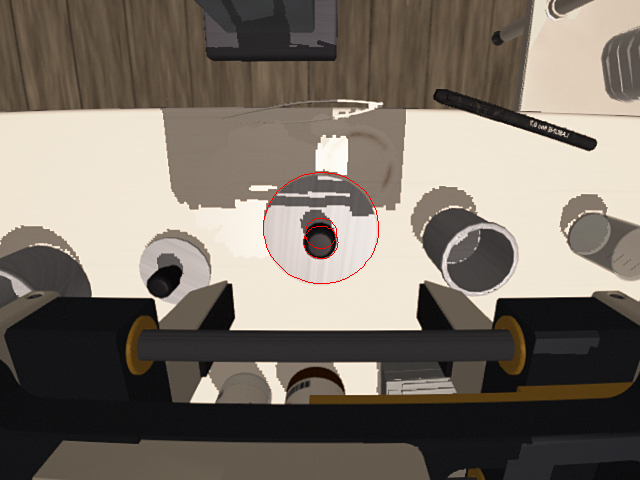

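```bash
python3 - <<'E'
from h import *
a=cv2.imread("pics/w2.png")[150:310,240:400]; b=cv2.imread("pics/w2o.png")[150:310,240:400]
cv2.imwrite("pics/z2.png",cv2.resize(np.hstack([a,b]),None,fx=2.5,fy=2.5,interpolation=0))
E
```

```text
(no output)
```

View pics/z2.png

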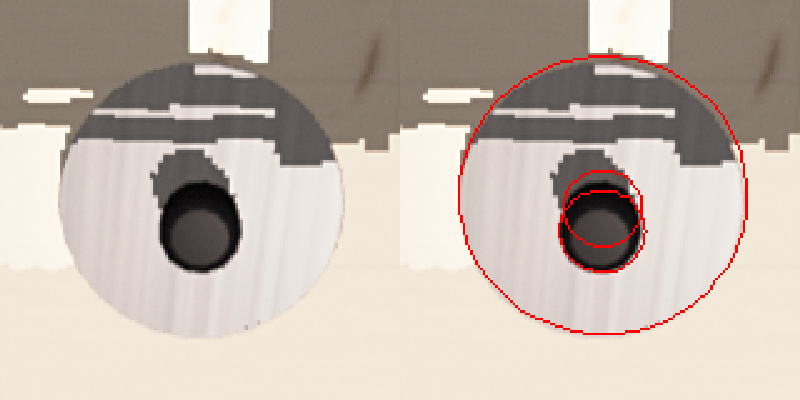

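>>> {"op": "send_rows", "data": {"moves": [[[-1.5,25,-1.5],[0,0,0],91.8],[[-1,25,-1],[0,0,0],91.8],[[0,15,0],[0,0,0],91.8],[[0,5,0],[0,0,0],91.8],[[0,0,0],[0,0,0],91.8]]}}

```text
time: 4.97
tool_pos: [446.3, 146.9, 51.3]
tcp_rot: [-1.566, -0.017, 0.008]
contact_force: [-1.2, 0.4, -0.1]
grip_width: 92.1
```

>>> {"op": "send_rows", "data": {"moves": [[[-3.5,7,-1.4],[0,0.4,1],91.8],[[0,3,0],[0,0,0],91.8],[[0,0,0],[0,0,0],91.8]]}}

```text
time: 5.35
tool_pos: [443.7, 145.7, 42.0]
tcp_rot: [-1.565, -0.001, 0.001]
contact_force: [-1.0, 0.6, 0.4]
grip_width: 92.0
```

```bash
python3 - <<'E'
from h import *
o=bot.get_obs(); print(o['time'],o['tool_pos'],o['tcp_rot'])
cv2.imwrite("pics/w3.png",viewer.capture("wrist"))
E
```

```text
5.35 [443.72028354 145.66977239  41.9843316 ] [-1.56510721e+00 -1.10252036e-03  8.34944739e-04]
```

View pics/w3.png

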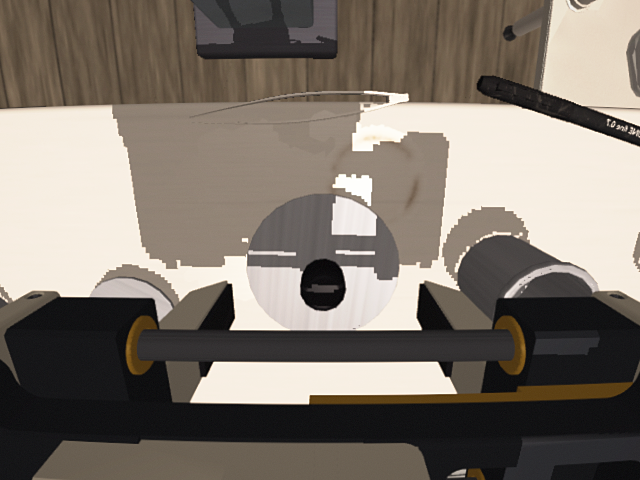

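```bash
python3 - <<'E'
from h import *
o=bot.get_obs(); m=viewer.camera_model("wrist")
T=np.array(o['tool_pos']);Rt=R.from_euler('xyz',o['tcp_rot']).as_matrix()
im=cv2.imread("pics/w3.png")
for y in (22,3,-15):
  for x in (-9.5,9.5):
    p=proj(m,[T+Rt@np.array([x,y,z]) for z in(-46,0,46)]); print(y,x,p.round(0).tolist())
    for q in p: cv2.circle(im,tuple(int(v) for v in q),2,(0,0,255),-1)
a=np.linspace(0,2*np.pi,60)
for rr,z in ((47,13),(12.5,45),(12.5,21)):
    P=np.c_[442.5+rr*np.cos(a),145.5+rr*np.sin(a),0*a+z]
    cv2.polylines(im,[proj(m,P).astype(np.int32).reshape(-1,1,2)],True,(0,255,0),1)
cv2.imwrite("pics/w3o.png",cv2.resize(im[170:400,180:460],None,fx=2.5,fy=2.5,interpolation=0))
E
```

```text
22 -9.5 [[245.0, 261.0], [324.0, 261.0], [403.0, 260.0]]
22 9.5 [[247.0, 290.0], [324.0, 290.0], [401.0, 290.0]]
3 -9.5 [[238.0, 273.0], [324.0, 273.0], [411.0, 273.0]]
3 9.5 [[240.0, 305.0], [324.0, 305.0], [408.0, 305.0]]
-15 -9.5 [[229.0, 287.0], [324.0, 287.0], [419.0, 287.0]]
-15 9.5 [[232.0, 322.0], [324.0, 322.0], [416.0, 322.0]]
```

View pics/w3o.png

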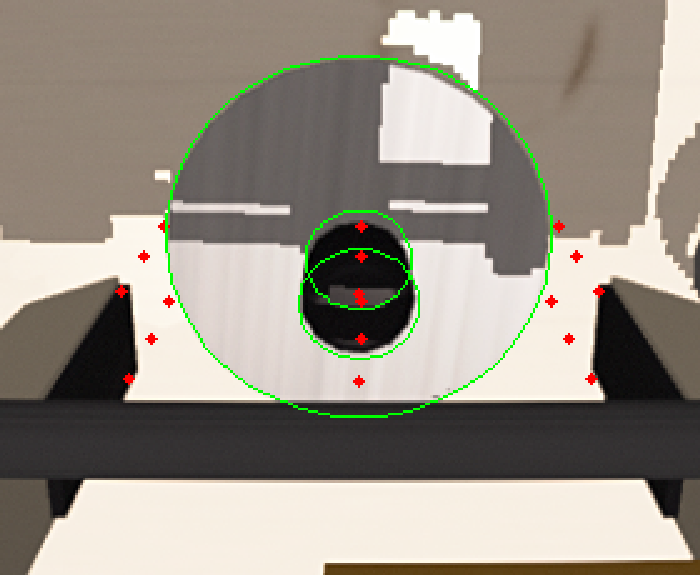

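>>> {"op": "send_rows", "data": {"moves": [[[-1,3,0],[-0.3,0,0],91.8],[[0,0,0],[0,0,0],60],[[0,0,0],[0,0,0],35],[[0,0,0],[0,0,0],20],[[0,0,0],[0,0,0],20],[[0,0,0],[0,0,0],20],[[0,0,0],[0,0,0],20],[[0,0,0],[0,0,0],20]]}}

```text
time: 6.4
tool_pos: [443.0, 145.8, 39.2]
tcp_rot: [-1.571, -0.002, 0.001]
contact_force: [0.4, -0.2, 0.2]
grip_width: 26.5
```

>>> {"op": "send_rows", "data": {"moves": [[[0,0,0],[0,0,0],5],[[0,0,0],[0,0,0],5],[[0,0,0],[0,0,0],5]]}}

```text
time: 6.78
tool_pos: [442.9, 145.8, 39.2]
tcp_rot: [-1.571, -0.002, 0.001]
contact_force: [0.0, 0.2, -0.4]
grip_width: 5.2
```

```bash
python3 - <<'E'
from h import *
o=bot.get_obs(); print(o['time'],o['tool_pos'],o['tcp_rot'],o['grip_width'])
cv2.imwrite("pics/w4.png",viewer.capture("wrist"))
E
```

```text
6.775 [442.92246481 145.75933478  39.21251835] [-1.57059699e+00 -1.96241849e-03  9.16951364e-04] 5.226148272372369
```

View pics/w4.png

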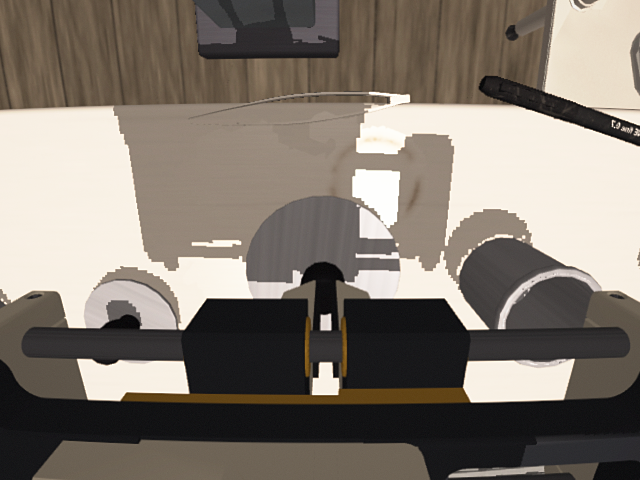

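```bash
python3 - <<'E'
from h import *
print(bot.finger_overhang,[a for a in dir(bot) if a[0]!='_'])
im=viewer.capture("scene");m=viewer.camera_model("scene");o=bot.get_obs()
T=np.array(o['tool_pos'])
im2=im.copy()
for dz,c in ((22,(0,0,255)),(-22,(0,0,255)),(0,(0,255,0))):
    q=proj(m,T+[0,0,dz])[0];print(q); cv2.circle(im2,tuple(int(v) for v in q),1,c,-1)
q=proj(m,T)[0].astype(int)
s=np.s_[max(q[1]-70,0):q[1]+50,q[0]-60:q[0]+60]
cv2.imwrite("pics/s4.png",cv2.resize(np.hstack([im[s],im2[s]]),None,fx=3.3,fy=3.3,interpolation=0))
m=viewer.camera_model("wrist");print(m['fx'])
E
```

```text
22.0 ['Unreachable', 'close_job', 'finger_overhang', 'get_obs']
[310.62186515 219.07031771]
[310.63208205 241.30998866]
[310.62635422 230.27870187]
351.05360020694707
```

View pics/s4.png

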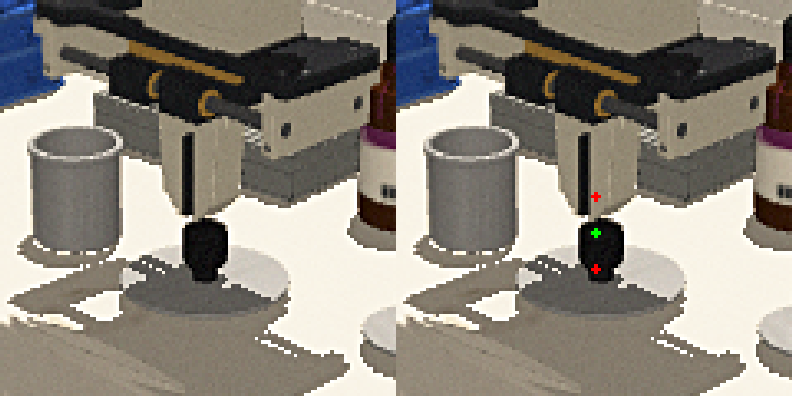

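```bash
python3 - <<'E'
from h import *
im=viewer.capture("scene")
w=cv2.imread("pics/w4.png")
a=cv2.resize(im[185:245,275:335],(400,400),interpolation=0)
b=cv2.resize(w[255:335,284:364],(400,400),interpolation=0)
cv2.imwrite("pics/z5.png",np.hstack([a,b]))
E
```

```text
(no output)
```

View pics/z5.png

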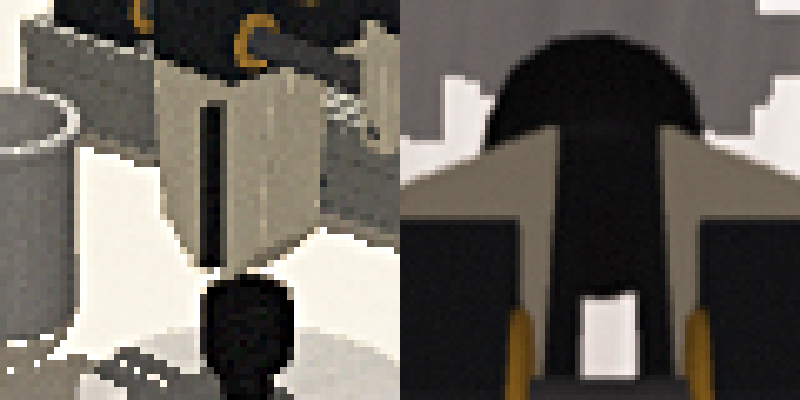

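```bash
python3 - <<'E'
from h import *
ms=viewer.camera_model("scene");mw=viewer.camera_model("wrist");o=bot.get_obs()
T=np.array(o['tool_pos'])
c1,d1=ray(ms,(306,225.2));c2,d2=ray(mw,(325.8,280))
d1/=np.linalg.norm(d1);d2/=np.linalg.norm(d2)
A=np.c_[d1,-d2];s=np.linalg.lstsq(A,c2-c1,rcond=None)[0]
p,q=c1+d1*s[0],c2+d2*s[1];print(T,p,q,(p+q)/2-T)
# tip dot comparisons
for dz in(-22,0,8,12): print(dz,proj(mw,T+[-9.5,0,dz]),proj(ms,T+[-9.5,0,dz]))
print(proj(ms,[442.5,145.5,45]))
E
```

```text
[442.96836436 145.76307849  39.22113489] [431.51285544 145.96498163  52.64664198] [430.54176673 146.6537198   52.22695789] [-11.94105327   0.54627223  13.21566505]
-22 [[324.12406962 260.54000352]] [[306.9189794  242.85485951]]
0 [[324.0285928  275.19293041]] [[306.88309332 231.77505418]]
8 [[323.98829462 281.3866894 ]] [[306.87034344 227.70155872]]
12 [[323.96682419 284.6888896 ]] [[306.86403057 225.6559103 ]]
[[310.55927263 227.45302783]]
```

>>> {"op": "send_rows", "data": {"moves": [[[0,0,0],[0,0,0],91.8],[[0,0,0],[0,0,0],91.8],[[0,0,0],[0,0,0],91.8],[[0,0,0],[0,0,0],91.8],[[0,0,0],[0,0,0],91.8],[[0.5,10,0],[0,0,0],91.8],[[0.5,8,0],[0,0,0],91.8],[[0,4,0],[0,0,0],91.8],[[0,0,0],[0,0,0],91.8]]}}

```text
time: 8.05
tool_pos: [443.7, 145.7, 15.1]
tcp_rot: [-1.571, -0.001, 0.001]
contact_force: [-0.1, -0.1, -0.3]
grip_width: 89.3
```

```bash
cat > tip.py <<'E'
from h import *
import sys
o=bot.get_obs(); print(o['time'],o['tool_pos'],o['tcp_rot'],o['contact_force'],o['grip_width'])
w=viewer.capture("wrist");im=viewer.capture("scene")
a=cv2.resize(im[175:265,260:350],(400,400),interpolation=0)
b=cv2.resize(w[230:430,220:420],(400,400),interpolation=0)
cv2.imwrite(f"pics/{sys.argv[1]}.png",np.hstack([a,b]))
E
python3 tip.py t6
```

```text
8.05 [443.70877754 145.69285013  15.13358655] [-1.57076542e+00 -9.46903601e-04  9.07705094e-04] [-0.09299223 -0.05079897 -0.34991779] 89.32114495785069
```

View pics/t6.png

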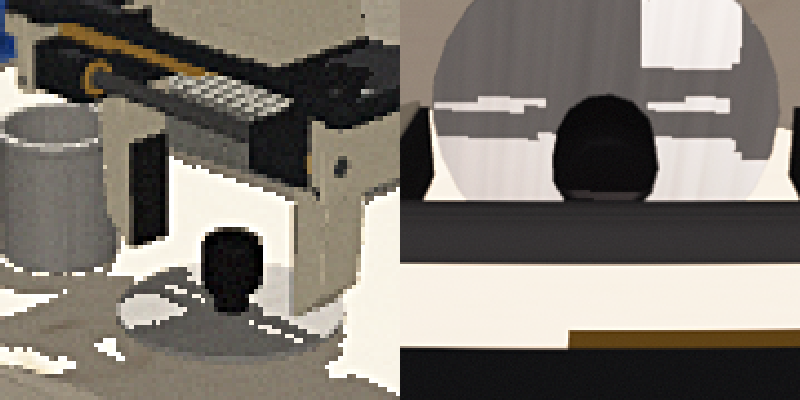

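>>> {"op": "send_rows", "data": {"moves": [[[0,4,0],[0,0,0],91.8],[[0,2,0],[0,0,0],91.8],[[0,0,0],[0,0,0],60],[[0,0,0],[0,0,0],35],[[0,0,0],[0,0,0],10],[[0,0,0],[0,0,0],10],[[0,0,0],[0,0,0],10],[[0,0,0],[0,0,0],10],[[0,0,0],[0,0,0],10]]}}

```text
time: 9.28
tool_pos: [444.5, 145.8, 9.8]
tcp_rot: [-1.571, -0.003, 0.001]
contact_force: [-0.3, -0.8, -0.1]
grip_width: 26.8
```

```bash
python3 tip.py t7
```

```text
9.275 [444.50749559 145.78115091   9.79347561] [-1.57052786e+00 -3.24759349e-03  1.02347865e-03] [-0.26644075 -0.82520021 -0.12256673] 26.798859500290824
```

View pics/t7.png

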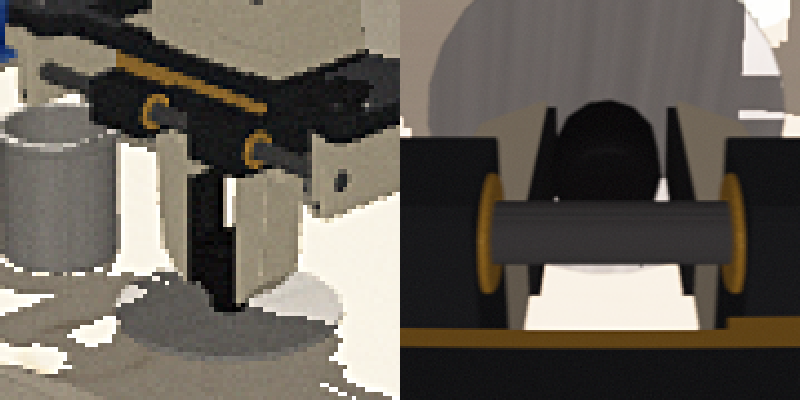

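Still closing perhaps; let it finish.

>>> {"op": "send_rows", "data": {"moves": [[[0,0,0],[0,0,0],5],[[0,0,0],[0,0,0],5],[[0,0,0],[0,0,0],5]]}}

```text
time: 9.75
tool_pos: [444.5, 145.8, 9.8]
tcp_rot: [-1.57, -0.003, 0.001]
contact_force: [0.3, 0.1, 0.3]
grip_width: 23.9
```

```bash
python3 tip.py t8
```

```text
9.75 [444.47975069 145.75673138   9.77521717] [-1.57047584e+00 -3.16904647e-03  8.76762133e-04] [0.29815727 0.10005952 0.30778064] 23.900138498774364
```

View pics/t8.png

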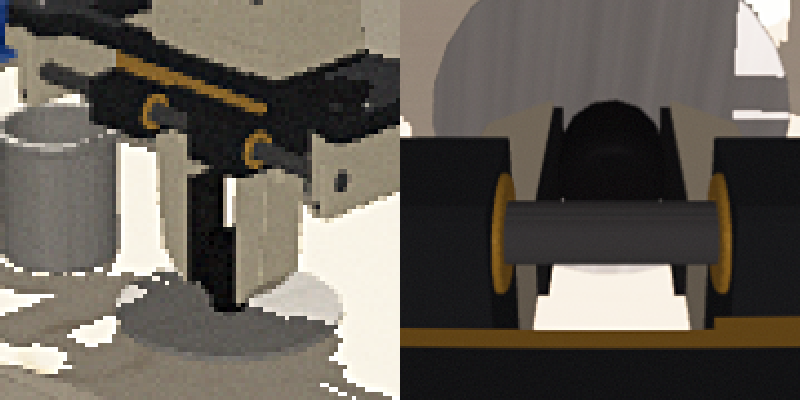

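>>> {"op": "send_rows", "data": {"moves": [[[0,-5,0],[0,0,0],5],[[0,-10,0],[0,0,0],5],[[0,-20,0],[0,0,0],5],[[0,-25,0],[0,0,0],5],[[0,-25,0],[0,0,0],5],[[0,-25,0],[0,0,0],5],[[0,-25,0],[0,0,0],5],[[0,-15,0],[0,0,0],5],[[0,-5,0],[0,0,0],5],[[0,0,0],[0,0,0],5]]}}

```text
time: 11.1
tool_pos: [442.6, 145.8, 174.0]
tcp_rot: [-1.57, -0.004, 0.001]
contact_force: [-0.2, -0.3, -2.0]
grip_width: 23.9
```

```bash
python3 - <<'E'
from h import *
o=bot.get_obs(); print(o['time'],o['tool_pos'],o['tcp_rot'],o['contact_force'],o['grip_width'])
w=viewer.capture("wrist");im=viewer.capture("scene")
cv2.imwrite("pics/w9.png",w)
cv2.imwrite("pics/s9.png",im)
cv2.imwrite("pics/c9.png",np.hstack([cv2.resize(im[110:290,230:410],(400,400),interpolation=0),cv2.resize(w[180:380,220:420],(400,400),interpolation=0)]))
E
```

```text
11.1 [442.58410128 145.81434931 173.99804306] [-1.56996823e+00 -4.09969452e-03  1.06563063e-03] [-0.2483114  -0.26746835 -2.00293831] 23.850461962055284
```

View pics/c9.png

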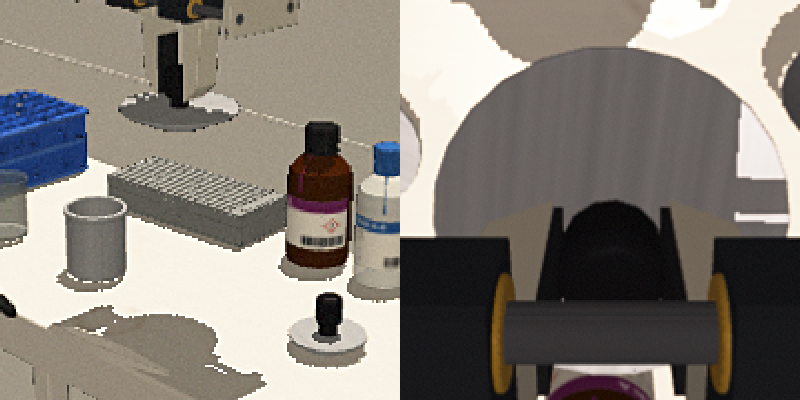

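>>> {"op": "send_rows", "data": {"moves": [[[3,0,-15],[0,0,0],5],[[6,0,-30],[0,0,0],5],[[6,0,-30],[0,0,0],5],[[6,0,-30],[0,0,0],5],[[6,0,-30],[0,0,0],5],[[3,0,-15],[0,0,0],5],[[0,0,0],[0,0,0],5],[[0,0,0],[0,0,0],5]]}}

```text
time: 12.2
tool_pos: [471.3, -12.6, 169.2]
tcp_rot: [-1.57, 0.006, 0.001]
contact_force: [-0.2, 0.0, -1.4]
grip_width: 23.8
```

```bash
python3 - <<'E'
from h import *
o=bot.get_obs(); print(o['time'],o['tool_pos'],o['tcp_rot'],o['contact_force'],o['grip_width'])
for c in ("wrist","top","scene"):
    m=viewer.camera_model(c);w=viewer.capture(c); cv2.imwrite(f"pics/{c}10.png",w)
    r=find_in(c,"wide_jar")[:1];s=spot_point(c,"wide_jar")[:1];print(c,r,s)
    if s: print(atz(m,s[0]['point'],0))
    if r: print(atz(m,r[0]['extent'][:2],60))
E
```

```text
12.2 [471.29695806 -12.64586035 169.1834164 ] [-1.57030470e+00  5.75283726e-03  8.69861345e-04] [-0.24870318  0.02660196 -1.39612665] 23.801469049476434
wrist [{'extent': [218.9, 251.7, 88.7, 91.9], 'conf': 0.69}] [{'point': [234.2, 246.8], 'conf': 0.85}]
[ 500.10995935 -104.48516564    0.        ]
[ 485.37753664 -101.50026087   60.        ]
top [{'extent': [265.4, 250.4, 28.2, 27.2], 'conf': 0.59}] []
[448.03016448 258.85861347  60.        ]
scene [{'extent': [443.0, 270.8, 49.7, 59.7], 'conf': 0.72}] [{'point': [443.2, 285.5], 'conf': 0.79}]
[ 502.53274326 -105.17992802    0.        ]
[ 446.31615886 -136.53146267   60.        ]
```

View pics/wrist10.png

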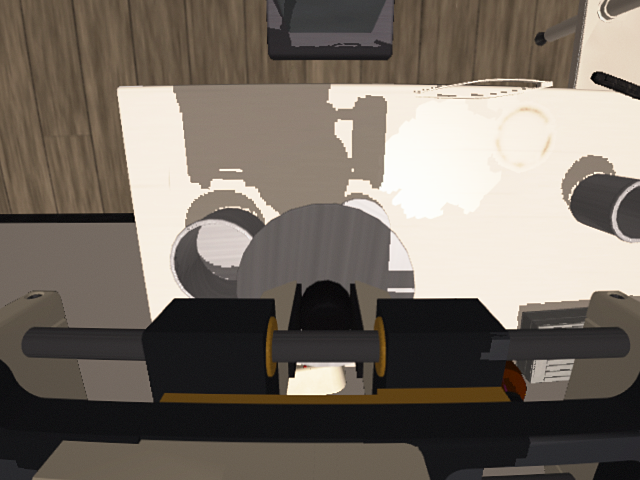

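View pics/top10.png

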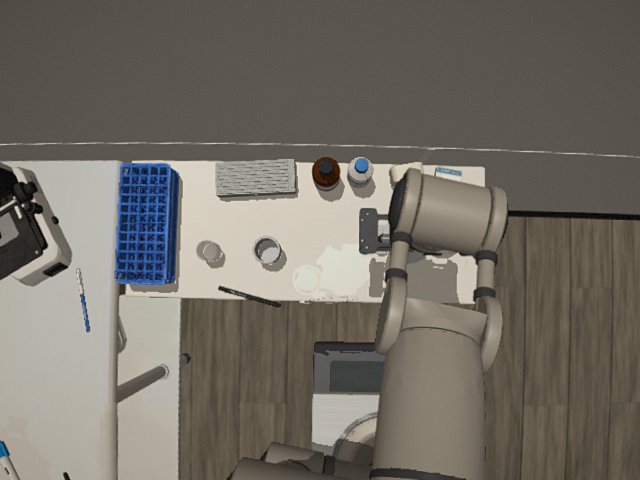

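```bash
python3 - <<'E'
from h import *
a=np.linspace(0,2*np.pi,80)
def ov(path,m,c,s,f):
    im=cv2.imread(path); im=cv2.resize(im[s],None,fx=f,fy=f,interpolation=0)
    for r,z,col in ((42,60,(0,0,255)),(40,0,(0,255,0)),(37.5,60,(255,0,255))):
        P=np.c_[c[0]+r*np.cos(a),c[1]+r*np.sin(a),0*a+z]
        q=(proj(m,P)-[s[1].start,s[0].start]+.5)*f
        cv2.polylines(im,[q.astype(np.int32).reshape(-1,1,2)],True,col,1)
    return im
c=(496,-104)
x=ov("pics/wrist10.png",viewer.camera_model("wrist"),c,np.s_[190:310,160:280],3.3)
y=ov("pics/top0.png",viewer.camera_model("top"),c,np.s_[202:262,412:472],6.6)
z=ov("pics/scene10.png",viewer.camera_model("scene"),c,np.s_[230:310,400:480],4.95)
cv2.imwrite("pics/o10.png",cv2.resize(np.hstack([x,y]),(800,400)));cv2.imwrite("pics/o10s.png",z)
E
```

```text
(no output)
```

View pics/o10.png

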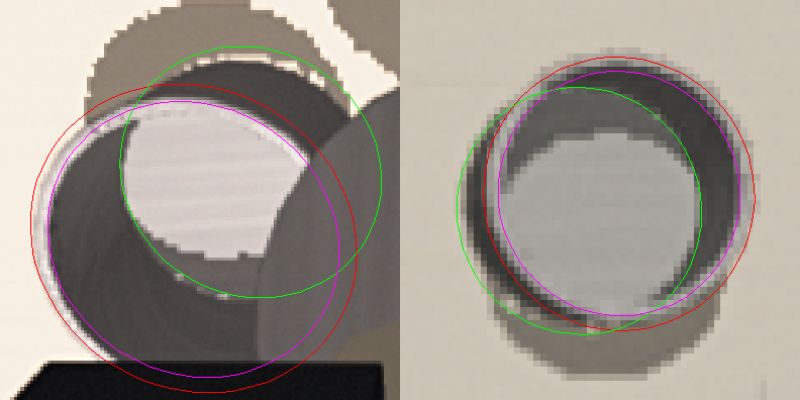

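View pics/o10s.png

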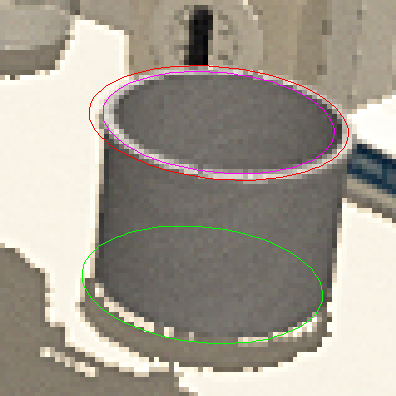

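>>> {"op": "send_rows", "data": {"moves": [[[5,0,-15],[0,0,0],5],[[7,0,-25],[0,0,0],5],[[7,0,-25],[0,0,0],5],[[6,0,-20],[0,0,0],5],[[0,15,0],[0,0,0],5],[[0,25,0],[0,0,0],5],[[0,20,0],[0,0,0],5],[[0,5,0],[0,0,0],5],[[0,0,0],[0,0,0],5]]}}

```text
time: 13.78
tool_pos: [497.1, -102.7, 100.2]
tcp_rot: [-1.57, 0.007, 0.001]
contact_force: [-0.5, -0.5, -1.9]
grip_width: 23.8
```

```bash
cat > v.py <<'E'
from h import *
import sys
o=bot.get_obs(); print(o['time'],o['tool_pos'],o['tcp_rot'],o['contact_force'],o['grip_width'])
m=viewer.camera_model("wrist");ms=viewer.camera_model("scene")
w=viewer.capture("wrist");im=viewer.capture("scene");cv2.imwrite(f"pics/W{sys.argv[1]}.png",w)
cv2.imwrite(f"pics/{sys.argv[1]}.png",np.hstack([cv2.resize(im[190:310,385:505],(400,400),interpolation=0),cv2.resize(w[180:380,220:420],(400,400),interpolation=0)]))
E
python3 v.py p11
```

```text
13.775 [ 497.14020332 -102.71508269  100.15841235] [-1.56989614e+00  6.54706693e-03  1.29759126e-03] [-0.46171304 -0.51787119 -1.87070051] 23.77835204591153
```

View pics/p11.png

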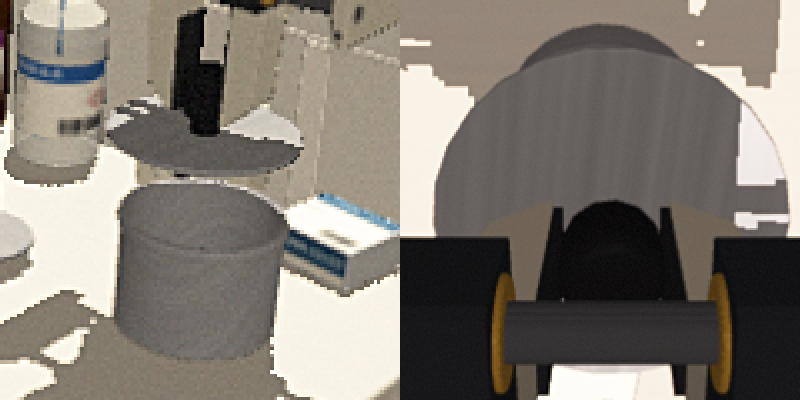

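>>> {"op": "send_rows", "data": {"moves": [[[2,8,0],[0,0,0],5],[[0,8,0],[0,0,0],5],[[0,8,0],[0,0,0],5],[[0,4,0],[0,0,0],5],[[0,0,0],[0,0,0],5]]}}

```text
time: 14.5
tool_pos: [500.2, -103.0, 71.9]
tcp_rot: [-1.571, 0.003, 0.001]
contact_force: [-0.0, -0.1, -1.8]
grip_width: 23.5
```

```bash
python3 v.py p12
```

```text
14.5 [ 500.24064902 -103.03379501   71.87657624] [-1.57117464e+00  3.22719767e-03  1.49385478e-03] [-0.01761063 -0.06617866 -1.75607029] 23.51829009806751
```

View pics/p12.png

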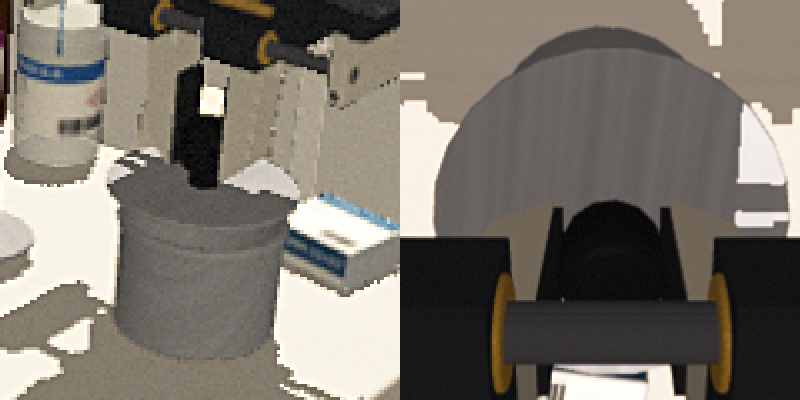

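>>> {"op": "send_rows", "data": {"moves": [[[-0.5,4,0],[0,0,0],5],[[0,3,0],[0,0,0],5],[[0,2,0],[0,0,0],5],[[0,0,0],[0,0,0],5]]}}

```text
time: 15.1
tool_pos: [500.2, -103.2, 63.1]
tcp_rot: [-1.572, 0.002, 0.002]
contact_force: [-0.8, -0.8, -1.9]
grip_width: 23.8
```

>>> {"op": "send_rows", "data": {"moves": [[[-0.5,1.5,0],[0,0,0],5],[[0,1,0],[0,0,0],5],[[0,0,0],[0,0,0],5]]}}

```text
time: 15.48
tool_pos: [499.7, -103.2, 60.5]
tcp_rot: [-1.572, 0.001, 0.002]
contact_force: [0.3, -0.7, -0.7]
grip_width: 23.7
```

>>> {"op": "send_rows", "data": {"moves": [[[0,1,0],[0,0,0],5],[[0,0,0],[0,0,0],5]]}}

```text
time: 15.72
tool_pos: [499.9, -103.3, 59.8]
tcp_rot: [-1.572, 0.001, 0.001]
contact_force: [-0.5, -0.3, -0.6]
grip_width: 23.9
```

```bash
python3 v.py p13
```

```text
15.725 [ 499.88285746 -103.32936177   59.83591461] [-1.57203744e+00  9.74842886e-04  1.49819205e-03] [-0.49216512 -0.30963563 -0.56663371] 23.94504941645087
```

View pics/p13.png

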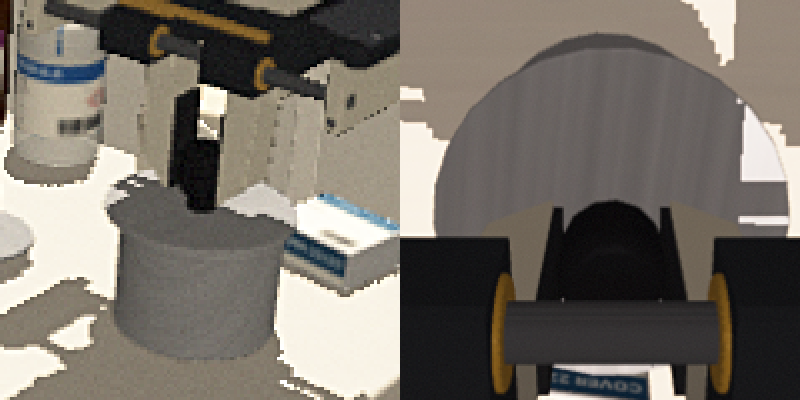

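>>> {"op": "send_rows", "data": {"moves": [[[0,1,0],[0,0,0],5],[[0,1,0],[0,0,0],5]]}}

```text
time: 16.08
tool_pos: [499.9, -103.4, 59.7]
tcp_rot: [-1.572, 0.0, 0.002]
contact_force: [-4.6, 1.1, 11.0]
grip_width: 23.9
```

Contact, 11 N up. It is resting on the rim; release gradually, straight.

>>> {"op": "send_rows", "data": {"moves": [[[0,0,0],[0,0,0],5],[[0,0,0],[0,0,0],30],[[0,0,0],[0,0,0],40],[[0,0,0],[0,0,0],55],[[0,0,0],[0,0,0],55],[[0,0,0],[0,0,0],55]]}}

```text
time: 16.82
tool_pos: [500.3, -103.5, 59.7]
tcp_rot: [-1.573, -0.001, 0.002]
contact_force: [-0.3, 0.3, -0.1]
grip_width: 54.6
```

```bash
python3 v.py p14
```

```text
16.825 [ 500.33392977 -103.50520178   59.65473494] [-1.57274248e+00 -5.92887686e-04  1.67933780e-03] [-0.33946508  0.25999307 -0.13549004] 54.557029527711315
```

View pics/p14.png

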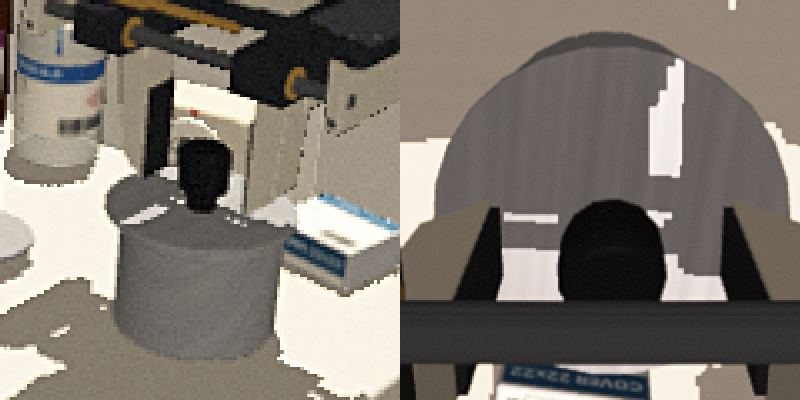

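Released cleanly, lid still. Retreat straight up.

>>> {"op": "send_rows", "data": {"moves": [[[0,-10,0],[0,0,0],55],[[0,-20,0],[0,0,0],55],[[0,-25,0],[0,0,0],55],[[0,-25,0],[0,0,0],55],[[0,-25,0],[0,0,0],55],[[0,-25,0],[0,0,0],55],[[0,0,30],[0,0,0],55],[[0,0,30],[0,0,0],55],[[0,0,30],[0,0,0],55],[[0,0,0],[0,0,0],55],[[0,0,0],[0,0,0],55]]}}

```text
time: 18.3
tool_pos: [500.9, -11.9, 201.4]
tcp_rot: [-1.575, -0.008, 0.001]
contact_force: [0.2, 0.1, 0.2]
grip_width: 55.1
```

```bash
python3 v.py p15; python3 - <<'E'
from h import *
a=np.linspace(0,2*np.pi,80)
out=[]
for cam,s,f in (("wrist",np.s_[180:330,170:320],400/150),("scene",np.s_[200:310,390:500],400/110)):
    m=viewer.camera_model(cam);im=viewer.capture(cam)
    for t in("narrow_lid","narrow_jar","wide_lid","wide_jar"):
        r=spot_point(cam,t)[:1]
        if r: print(cam,t,r[0]['conf'],atz(m,r[0]['point'],50 if t=="wide_lid" else 0).round(1))
    cv2.imwrite(f"pics/{cam}16.png",im)
    im=cv2.resize(im[s],(400,400),interpolation=0)
    for r,z,col in ((47,63,(0,0,255)),(12.5,95,(255,0,0)),(40,0,(0,255,0))):
        P=np.c_[497.5+r*np.cos(a),-103+r*np.sin(a),0*a+z]
        q=(proj(m,P)-[s[1].start,s[0].start]+.5)*f
        cv2.polylines(im,[q.astype(np.int32).reshape(-1,1,2)],True,col,1)
    out.append(im)
cv2.imwrite("pics/o16.png",np.hstack(out))
E
```

```text
18.3 [500.90582317 -11.91775201 201.40452154] [-1.57508261e+00 -8.37281904e-03  7.21555691e-04] [0.15057291 0.06186164 0.17157377] 55.08575620492304
wrist narrow_lid 0.76 [480.3  21.9   0. ]
wrist narrow_jar 0.71 [447.1 258.2   0. ]
wrist wide_lid 0.55 [ 498.8 -105.5   50. ]
scene narrow_lid 0.68 [489.3  20.    0. ]
scene narrow_jar 0.85 [462.2 270.5   0. ]
scene wide_lid 0.77 [ 501.4 -100.3   50. ]
scene wide_jar 0.71 [ 505.3 -104.1    0. ]
```

View pics/o16.png

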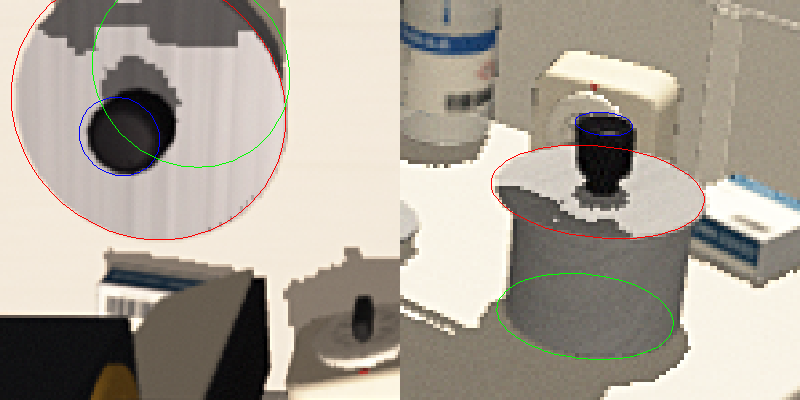

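View pics/scene16.png

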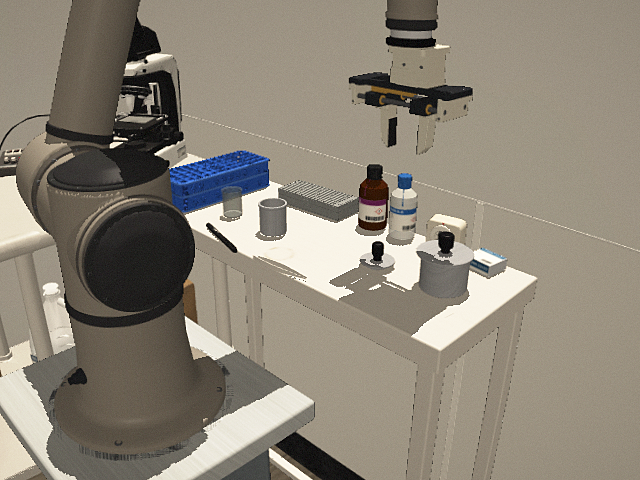

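View pics/wrist16.png

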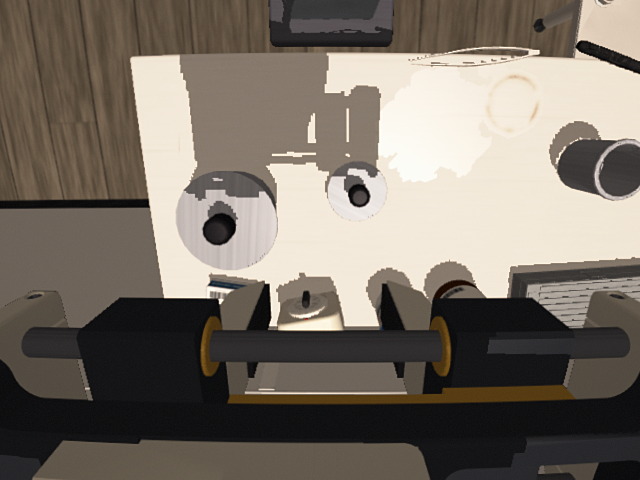

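```bash
python3 -c "
from plant import bot
print(bot.close_job())"
```

```text
the job is handed in; nothing more can be done
None
```

The large lid is on the wide jar, seated and level by the last pictures, and the job was handed in at about 19 s of the 45 s allowed.

**First grasp:** It missed. The fingers closed to 5 mm above the knob without touching it. The pictures showed the real fingertips about 12 mm above the reported TCP, although the interface says 22 mm beyond it. I corrected for this and gripped the knob at 23.9 mm. I lowered the lid in small steps until I felt about 11 N of contact, then released it and backed away.

**Last checks:**
- **Lid and jar:** In the wrist and scene pictures the lid outline matches a lid seated level at about (497.5, -103), which was my estimate of the jar's centre to within 1 mm. The jar shows no visible shift.
- **Narrow jar and small lid:** They stand as before. The networks' positions changed by 10 mm or less, within their own scatter.
- **Gripper:** It is well clear of everything and reads no contact force.

**Disagreements:** The scene camera's positions differ from the other cameras' by up to about 17 mm, as they did at the start. I therefore relied on matching outlines in the pictures rather than on those numbers.

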